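# Lengthen a walking-frame leg by one hole and snug its collar

### The job

Make the walking-frame leg in the bench cradle one hole longer for a taller patient: pinch its spring button flush, draw the foot tube out and stop when the button pops fully out of the next hole, neither crushing the thin tube nor forcing the button. Then slide the blue anti-rattle collar up to the end of the foot tube and press it home with a firm push of about 15 N, which also proves that the button holds. Let go, and leave the other things on the table alone.

Things in the scene. Friction and masses are not known exactly. Their poses are not given: they have to be found in the camera images.
- leg: Aluminium walking-frame leg lying level in a fixed plywood cradle with two black clamps. Origin on the table straight below the button; x runs along the leg towards the rubber foot, y to the button's side, z up. The axis of the leg is 70 mm above the table. The thin upper tube (22 mm) is fixed in the clamps, whose near side is at x = -110 mm and whose tops are 91 mm high; the board's top is 19 mm high.
- foot_tube: Outer tube of the leg, 26 mm in diameter, wall 2 mm, with four dark 10.5 mm holes 25 mm apart on the +y side and a black rubber foot from 85 to 131 mm. Slides along x on the upper tube only, without turning, against about 9 N of drag. Origin on the axis of the leg, over the leg's origin at the start and 25 mm on in +x when locked one hole longer. Bear on it with no more than 60 N a finger.
- button_pin: Steel spring button, 9 mm thick with a round dome, fixed along the leg. Origin on its own axis at the foot tube's outer surface (13 mm from the leg's axis, 70 mm up); moves along y of the leg only. Spring 4 N out, 7 N flush. A finger pad closed on the tube over it holds it flush; drawing the tube on (up to 16 N beside the drag) then wedges it under the wall. Out, it stops the tube with 0.75 mm of play.
- button_top (a point): Top of the button's dome: 18.5 mm from the leg's axis when fully out (5.5 mm proud of the foot tube), 13 mm when flush, 11 mm when under the wall.
- next_hole (a point): Centre of the hole to lock in, on the outer surface of the foot tube: the one 25 mm nearer to the collar than the hole in which the button stands at the start. It must come to x = 0 of the leg.
- tube_mouth (a point): Centre of the open end of the foot tube with its black 30 mm end ring, on the leg's axis, 45 mm from the foot tube's origin in -x; the collar seats against it.
- collar: Blue ribbed ring, 36 mm in diameter and 22 mm long, on the upper tube. Origin at the centre of its front face, which looks to +x towards the tube mouth; the ring reaches 22 mm back from it in -x. Slides along x against about 4 N of drag and stays where it is left; starts 3 to 14 mm from the tube mouth.
- diluent: Small white bottle with a blue cap, 33 mm in diameter, 58 mm high, standing; origin under its centre. A bystander.
- loose_vial: Small glass vial with a pink cap, 22 mm thick, 46 mm long, lying; origin under its centre. A bystander.
- violet_marker: Marker pen with a violet cap, 137 mm long, 14 mm thick, lying; origin under its centre. A bystander.

How it is judged:
On the way, in this order (a step that is already met when the one before it is completed fails the run):
1. the button is pressed in flush and the foot tube has been drawn off its hole (y of button_top in the frame of leg below 0.014 m and x of foot_tube in the frame of leg between 0.006 and 0.02 m), for 0.05 s.
2. the button has popped up through the next hole (x of next_hole in the frame of leg between -0.003 and 0.003 m and y of button_top in the frame of leg above 0.0165 m), for 0.2 s.
3. the collar is pressed against the end of the locked foot tube with more than 10 N (all of step 2 and contact force between collar and foot_tube above 10 N), for 0.2 s.
At the end, for the whole second after the job is handed in: The button stands fully out of the next hole (top at least 16.5 mm from the leg's axis, the hole within 3 mm of it along the leg), and the collar rests against the end of the foot tube with less than 1.5 mm between them (all of step 2 and distance between tube_mouth and collar below 0.0015 m); the robot touches nothing.
It fails at once if the button is forced: it and the foot tube bear on each other with more than 30 N (contact force between button_pin and foot_tube above 30 N).
It fails at once if the collar is rammed against the foot tube with more than 30 N (contact force between collar and foot_tube above 30 N).
It fails at once if the thin foot tube is crushed: the fingers press on it with more than 150 N in all (contact force between the fingers and foot_tube above 150 N).
It fails at once if the foot tube is driven past the next hole or pushed in to a shorter setting (x of foot_tube in the frame of leg above 0.034 m or x of foot_tube in the frame of leg below -0.008 m).
It fails at once if the diluent bottle, the vial or the marker is shifted by more than 30 mm (distance of any of diluent, loose_vial, violet_marker from where it was at the start of the episode above 0.03 m).
It also fails if it takes over 58 s, if anything falls off the work surface, if the arm or the gripper's body presses on something with over 40 N, if the wrist force passes 120 N, or if a joint passes its speed limit or range.

### The arm

A 6-joint arm with a two-finger parallel gripper is mounted at the origin on a cart in front of the work surface, level with it; the furniture and walls round the work are solid. World frame = base frame: x ahead of the robot, y to its left, z up, the work surface at z = 0. Lengths are in m, angles in rad, forces in N, time in s.
With the tool pointing down it reaches from about 0.35 to 0.725 m from the base axis. Payload 4.3 kg.
Tool frame: the origin (TCP) lies where the fingers leave the gripper's body, on its centre line; the fingertips stand 73 mm ahead of it and the grasp point (between the pads) lies 54 mm ahead of it; z points along the fingers, y is the line along which they close (so a half turn about z gives the same grasp; the last joint's range is limited). The gripper opens to 85 mm and grips with 20 to 120 N. Pads are 22 mm wide; open, the fingers measure 114 mm over their backs; the gripper's body (76 mm by 85 mm) begins 54 mm behind the grasp point. The pads swing forward as they close: fully open they stand 13 mm farther back than shut.
Start: joints at [0.994, 0.377, 0.081, 1.274, 0, 1.46], TCP at [0.259, 0.514, 0.304] pointing down, gripper open.
Joint ranges: [-2.72, 2.72], [-0.84, 1.66], [-1.02, 1.22], [-1.77, 2.12], [-1.37, 1.28], [-3.14, 3.14]. Speed limits (rad/s): [2.57, 2.57, 3.14, 3.14, 3.14, 3.14].

### API

Orientations are given as a unit quaternion [w, x, y, z].
In Python, from workcell import bot gives the robot as it stands. The module is installed in compiled form; this text tells all that it offers.
- The arm moves only by the tool step_arm, never from a script. Its argument "motion" is text: rows parted by semicolons, each of 7 numbers parted by spaces: the finger opening in cm, from 0 to 8.54, then the shift along the tool's x, y, z in cm, then the turn, a rotation vector about the tool's x, y, z in rad. A call has 1 to 20 rows; each row shifts and turns the commanded pose from where the row before left it, along the tool's axes as they then stand; what a row does not reach is not made up. A row lasts 1/8 s, in which the tool goes at most 62.5 mm and 10.7 degrees, less where a joint would pass 70% of its speed; a pose out of reach is approached as far as the arm can. A call is refused whole if a number of a shift passes 6.25 or a number of a turn 0.188, either way. A call with a gripper value outside its range is refused whole. The fingers move at their own pace and stop on an object; the grip force is fixed at half the most. Time passes only in rows, so rows that do not move let the fingers close. It gives the time, the measured TCP pose, the force, the opening and the grip force at its end, in the units of the state.
- bot.get_state(): the state, without advancing time (a new reading comes with each control period).
- bot.get_image(name): name is "scene" or "side" or "wrist"; returns the picture (480x640x3 uint8, red, green, blue); there is no depth.
- bot.camera_params(name): a dict with "fovy" (degrees; the focal length in pixels is half the picture's height over the tangent of half this angle, whatever the lens; pixels are square), "cx", "cy" (the principal point, pixels), "R" (3x3) and "t" (3): a world point X has camera coordinates R X + t. Camera axes: x right, y down, z forward; pixel columns grow to the right and rows downward; lengths in m; the calibration is good to about 2 mm. A picture is of the moment at which its call begins: read the wrist's pose just before it. camera_params takes no time and is no camera call; for the wrist camera it gives the pose at the moment of the call.
- bot.job_done(): hands the job in; it is judged then, once.
The state is a dict: "time": time; "qpos": joint angles; "dq": joint speeds; "tau": joint torques, N m; "eef_pos": TCP position; "tool_rot": TCP orientation; "contact_force": force on the tool from outside, world axes, zero at the start; "ft_torque": the same for the moment, N m; "gripper_width": opening from 0.0 (shut) to 1.0 (fully open); "gripper_force": force on a finger pad.
Only numpy, scipy, OpenCV 4.12 (cv2) and the standard library are available. Lean on these libraries where they do the work, as an engineer would, in place of code of your own. Each camera call takes 0.05 s, during which the arm holds its last target. There are 200 camera calls.

## Working session

There is one attempt and no reset: what is moved stays moved. The work goes in short steps, Python scripts to look and compute and a tool call to move; the robot and the scene stay as the last step left them, time stands still between calls to the robot, and variables do not carry over. Pictures are saved under pics/ and viewed, at most 10 in all, crops included, and the job is handed in when it is done.

Besides the shell and the picture viewer there is one more tool, called after "Call:" as name(argument=value, ...) on one line, values as JSON. step_arm: Moves the arm, as the interface text tells. Its arguments: {"type":"object","properties":{"motion":{"type":"string"}},"required":["motion"]}

```bash
mkdir -p pics; cat > h.py <<'E'
import numpy as np,cv2
from workcell import bot
def cam(n):
    p=bot.camera_params(n);f=240/np.tan(np.radians(p['fovy'])/2)
    return f,p['cx'],p['cy'],np.array(p['R']),np.array(p['t'])
def ray(c,u,v):
    f,cx,cy,R,t=c;d=R.T@np.array([(u-cx)/f,(v-cy)/f,1]);return -R.T@t,d
def onz(c,u,v,z):
    o,d=ray(c,u,v);return o+d*(z-o[2])/d[2]
def proj(c,X):
    f,cx,cy,R,t=c;p=R@np.array(X)+t;return np.array([cx+f*p[0]/p[2],cy+f*p[1]/p[2]])
def snap(n,fn):
    im=bot.get_image(n);cv2.imwrite('pics/'+fn,cv2.cvtColor(im,cv2.COLOR_RGB2BGR));return im
E
python3 - <<'E'
from h import *
s=bot.get_state();print(s)
for n in('scene','side','wrist'):
    c=cam(n);snap(n,n+'0.png');print(n,c[0],c[1:3],-c[3].T@c[4],c[3][2])
E
```

```text
{'time': 0.0, 'qpos': array([ 9.93676399e-01,  3.78075115e-01,  7.96413139e-02,  1.27438529e+00,
       -3.28009868e-05,  1.46050387e+00]), 'dq': array([ 0.0004084 ,  0.0010974 ,  0.00059823, -0.00135922,  0.00126535,
       -0.00084971]), 'tau': array([ 1.16841547e-03, -4.63603020e+01,  2.69876987e+01,  2.07361527e-02,
        1.13664410e-05, -2.07048510e-05]), 'eef_pos': array([0.25850638, 0.51305677, 0.3029598 ]), 'tool_rot': array([-3.25373371e-04,  2.31299895e-01,  9.72881974e-01, -9.57756007e-04]), 'contact_force': array([ 0.07163296, -0.07743513,  0.53639632]), 'ft_torque': array([-0.00632359,  0.04383996, -0.03060365]), 'gripper_force': 0.0, 'gripper_width': 0.9982015485629552}
scene 444.9372963230555 (316.1636145376771, 239.8930061479901) [-0.19299823 -0.42354293  0.97436752] [ 0.58655371  0.30104869 -0.7518806 ]
side 473.1796598819986 (317.72687478293244, 240.28606434809737) [ 0.35413974 -1.0305399   0.83562926] [ 0.11700115  0.7789414  -0.61608524]
wrist 409.59507665547585 (318.26560617336287, 239.0311245971794) [0.18769811 0.54901155 0.37160187] [ 0.27618162 -0.13986142 -0.9508746 ]
```

View pics/scene0.png

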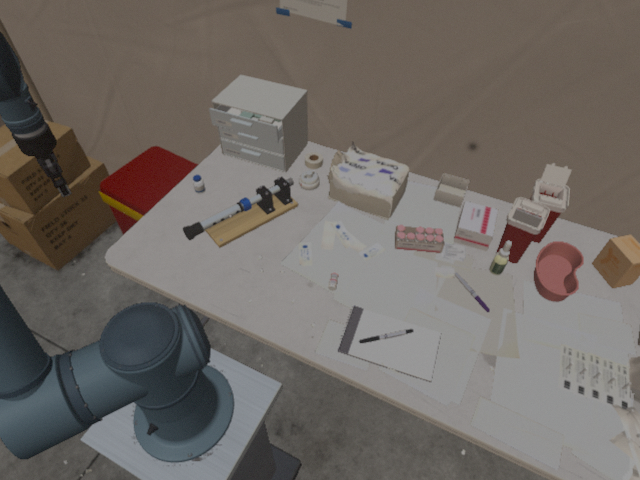

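View pics/side0.png

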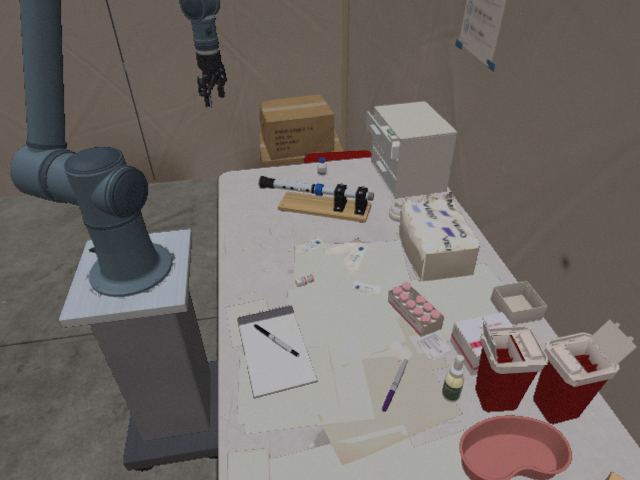

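The scene view shows the leg with its foot at about (188,231), collar near (244,203) and clamps near (265,198) and (285,190). In the side view the foot is at (265,183), the collar at (319,189) and the clamps at (340,197) and (361,200). The diluent bottle is at (198,184) in the scene view. I'll crop closer.

```bash
python3 - <<'E'
from h import *
a=cv2.imread('pics/scene0.png')[165:255,175:305];b=cv2.imread('pics/side0.png')[150:240,250:380]
r=lambda x:cv2.resize(x,None,fx=5,fy=3.3*1.5 if 0 else 3.3,interpolation=cv2.INTER_CUBIC)
k=lambda x:cv2.resize(x[15:75],None,fx=5,fy=5,interpolation=cv2.INTER_CUBIC)
cv2.imwrite('pics/c0.png',np.vstack([k(a)[:300],k(b)[:300]]))
for n in('scene','side'):
    im=cv2.imread(f'pics/{n}0.png')
    hsv=cv2.cvtColor(im,cv2.COLOR_BGR2HSV)
    m=cv2.inRange(hsv,(100,150,60),(125,255,255))
    k_,l,st,ce=cv2.connectedComponentsWithStats(m)
    print(n,[(st[i].tolist(),ce[i].round(1).tolist()) for i in range(1,k_) if st[i,4]>12])
E
```

```text
scene [([194, 176, 6, 4, 20], [196.5, 177.5]), ([241, 198, 10, 10, 54], [245.6, 202.3])]
side [([319, 158, 6, 4, 22], [321.5, 159.6]), ([315, 184, 8, 11, 70], [318.5, 189.0])]
```

View pics/c0.png

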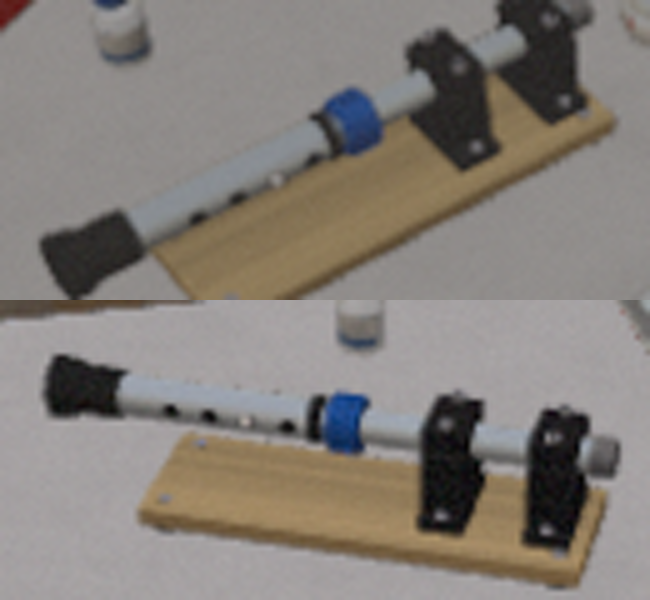

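View pics/wrist0.png

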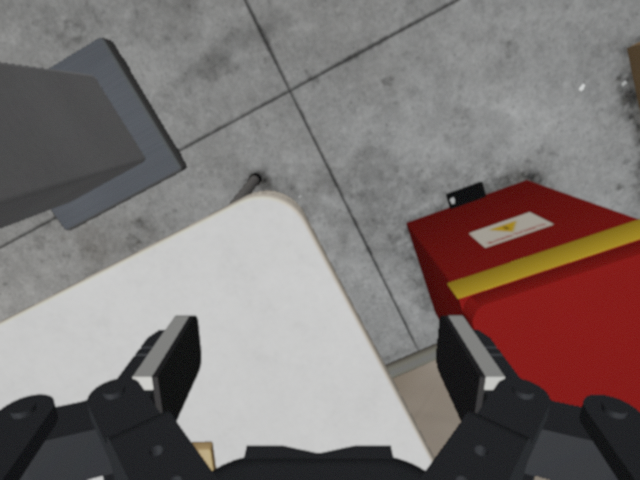

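The crop shows four hole positions along the foot tube. Counting from the foot, the button (silver) is third: scene crop (277,180), side crop (246,422). The next hole is the one nearest the collar, scene crop (315,160).

```bash
cat > m.py <<'E'
from h import *
S=cam('scene');D=cam('side')
fs=lambda u,v:((u+.5)/5-.5+175,(v+.5)/5-.5+180)
fd=lambda u,v:((u+.5)/5-.5+250,(v-299.5)/5-.5+165)
def tri(p,q):
    o1,d1=ray(S,*fs(*p));o2,d2=ray(D,*fd(*q))
    A=np.stack([d1,-d2],1);s=np.linalg.lstsq(A,o2-o1,rcond=None)[0]
    a=o1+d1*s[0];b=o2+d2*s[1];return (a+b)/2,np.linalg.norm(a-b)
for n,p,q in[('button',(277,180),(246,422)),('h1',(200,218),(171,411)),('h2',(238,198),(208,416)),('h4',(315,160),(288,427)),('collar',(355,121),(347,423))]:
    x,e=tri(p,q);print(n,x.round(4),e.round(4))
print('axis pts z=.07')
ps=[onz(S,*fs(*p),.07) for p in [(140,223),(300,142),(400,95),(497,48)]]
pd=[onz(D,*fd(*p),.07) for p in [(130,393),(300,413),(392,430),(500,443)]]
for P in(ps,pd):
    P=np.array(P);d=P[-1]-P[0];print(P.round(4).tolist(),np.degrees(np.arctan2(-d[1],-d[0])))
E
python3 m.py
```

```text
button [0.4842 0.1992 0.0696] 0.0008
h1 [0.4404 0.2212 0.0692] 0.0012
h2 [0.4622 0.2106 0.0696] 0.0007
h4 [0.5086 0.1898 0.0685] 0.0014
collar [0.5445 0.1857 0.0698] 0.0007
axis pts z=.07
[[0.4208, 0.2477, 0.07], [0.5149, 0.2041, 0.07], [0.5744, 0.1736, 0.07], [0.6355, 0.1436, 0.07]] 154.13400442779326
[[0.4179, 0.247, 0.07], [0.5184, 0.2029, 0.07], [0.5702, 0.1727, 0.07], [0.6311, 0.1457, 0.07]] 154.57487335575897
```

Call:
step_arm(motion="8.54 -4.5 -2 0 0 0 0; 8.54 -5 -2.3 0 0 0 0; 8.54 -5 -2.4 0.5 0 0 0; 8.54 -5 -2.4 1 0 0 0; 8.54 -5 -2.4 1 0 0 0; 8.54 -5 -2.4 1 0 0 -0.02; 8.54 -4.7 -2.4 1 0 0 0; 8.54 0 0 0 0 0 0; 8.54 0 0 0 0 0 0")

```text
time: 1.27
eef_pos: [0.4913, 0.2147, 0.2587]
tool_rot: [-0.001, 0.222, 0.975, 0.0]
contact_force: [-0.2, 0.6, 0.2]
gripper_width: 1.001
gripper_force: 0.0
```

```bash
python3 - <<'E'
from h import *
S=cam('scene');print('bottle',onz(S,198,184,.03),'vial',onz(S,333,282,.01))
s=bot.get_state();print(s['time'],s['eef_pos'],s['tool_rot'],s['contact_force'],s['qpos'])
snap('wrist','w1.png');W=cam('wrist')
np.savez('w1.npz',R=W[3],t=W[4])
print(proj(W,[.491,.2137,.083]))
E
```

```text
bottle [0.58399579 0.39631708 0.03      ] vial [ 0.44685624 -0.14511926  0.01      ]
1.275 [0.49129001 0.21468995 0.2586683 ] [-5.69975207e-04  2.21782993e-01  9.75095882e-01  1.57752652e-05] [-0.17007027  0.56604279  0.24675315] [ 2.93380128e-01  3.16214625e-01 -1.24975210e-01  1.13058185e+00
  5.90897588e-04  7.40665158e-01]
[315.36890376 239.74381232]
```

View pics/w1.png

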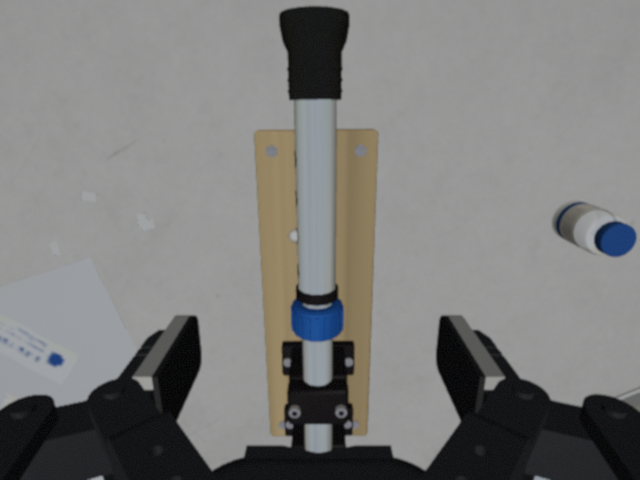

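The wrist view shows the tube running straight up the image, with its edges at about columns 297 and 336. The button is at (294,237), the mouth ring at row 295, the collar at rows 300–338 and the foot joint at row 98.

```bash
python3 - <<'E'
from h import *
W=cam('wrist');im=cv2.imread('pics/w1.png');hsv=cv2.cvtColor(im,cv2.COLOR_BGR2HSV)
pts=[]
for r in range(155,282,6):
    if 222<r<250: continue
    row=hsv[r,302:365,1].astype(int); right=302+np.argmax(row>60)
    row=hsv[r,260:330,1].astype(int)[::-1]; left=329-np.argmax(row>60)
    pts.append((r,left,right))
print(pts[::4])
def tan_mid(r,u):  # centre col -> z=.07
    return onz(W,u,r,.07)
P=np.array([tan_mid(r,(a+b)/2) for r,a,b in pts]);w=[np.linalg.norm(onz(W,a,r,.07)-onz(W,b,r,.07)) for r,a,b in pts];print('width',np.median(w))
mt=cv2.fitLine(P[:,:2].astype(np.float32),cv2.DIST_HUBER,0,.01,.01).ravel();d=mt[:2]; d=d if d[0]<0 else -d
print('yaw',np.degrees(np.arctan2(d[1],d[0])),'pt',mt[2:])
n=np.array([-d[1],d[0]])
B=onz(W,294,237,.07)[:2]
print('button',B,'n off',(B-mt[2:])@n)
o=B-n*((B-mt[2:])@n);print('leg origin',o)
s=bot.get_state();q=s['tool_rot'];from scipy.spatial.transform import Rotation as Ro
M=Ro.from_quat(q[[1,2,3,0]]).as_matrix();print('tool x yaw',np.degrees(np.arctan2(M[1,0],M[0,0])))
print('to origin in tool cm',100*M.T@(np.r_[o,.12]-s['eef_pos']))
X=lambda u,v,z:(onz(W,u,v,z)[:2]-o)@d
print('foot front',X(316,98,.083),'ring front..back',X(317,287,.085),X(317,300,.085),'collar f/b',X(317,301,.088),X(317,338,.088),'clamp near',X(317,343,.091))
E
```

```text
[(155, np.int64(294), np.int64(336)), (179, np.int64(295), np.int64(336)), (203, np.int64(295), np.int64(336)), (251, np.int64(296), np.int64(336)), (275, np.int64(297), np.int64(336))]
width 0.02639534491979274
yaw 154.97142 pt [0.47695696 0.22050574]
button [0.48699767 0.19989682] n off 0.014425762740146973
leg origin [0.49310077 0.21296796]
tool x yaw 154.4434761820329
to origin in tool cm [-0.28801033 -0.1230486  13.89257385]
foot front 0.08638809678069889 ring front..back -0.029317909430175093 -0.03861405564848953 collar f/b -0.0378346412991801 -0.06513614641246077 clamp near -0.067066846012607
```

```bash
python3 - <<'E'
from h import *
W=cam('wrist');im=cv2.imread('pics/w1.png');hsv=cv2.cvtColor(im,cv2.COLOR_BGR2HSV)
o=np.array([.4931,.2130]);a=np.radians(154.7);d=np.array([np.cos(a),np.sin(a)]);n=np.array([-d[1],d[0]])
f=lambda x,y,z:proj(W,np.r_[o+x*d+y*n,z]).round(1)
print('ring back',f(-.045,0,.085),'clamp',f(-.11,0,.091),'foot85',f(.085,0,.083),'foot end131',f(.131,0,.07),'button',f(0,.0185,.07))
m=cv2.inRange(hsv,(100,130,40),(125,255,255))[260:360,280:360]
y,x=np.where(m);print('collar rows',260+y.min(),260+y.max(),'cols',280+x.min(),280+x.max())
print('col 316 V',[(r,int(hsv[r,316,2])) for r in range(278,310,2)],[(r,int(hsv[r,316,2])) for r in range(366,392,2)],[(r,int(hsv[r,316,2])) for r in range(92,106,2)])
g=hsv[226:250,286:306]
for r in g[::2]: print(r[:,2].tolist())
E
```

```text
ring back [316.2 308.8] clamp [316.7 397. ] foot85 [314.9 100.6] foot end131 [314.5  14.3] button [287.9 236.9]
collar rows 299 340 cols 292 342
col 316 V [(278, 159), (280, 159), (282, 159), (284, 159), (286, 158), (288, 159), (290, 159), (292, 160), (294, 127), (296, 34), (298, 29), (300, 22), (302, 24), (304, 51), (306, 134), (308, 140)] [(366, 161), (368, 160), (370, 162), (372, 161), (374, 161), (376, 161), (378, 160), (380, 161), (382, 161), (384, 155), (386, 88), (388, 16), (390, 20)] [(92, 22), (94, 26), (96, 24), (98, 64), (100, 143), (102, 161), (104, 161)]
[148, 149, 150, 149, 150, 149, 149, 148, 148, 144, 133, 122, 126, 135, 142, 147, 152, 156, 158, 162]
[149, 148, 149, 150, 150, 148, 146, 143, 139, 129, 111, 106, 122, 135, 142, 148, 151, 156, 159, 161]
[149, 149, 149, 146, 142, 138, 139, 139, 140, 133, 118, 105, 120, 135, 142, 147, 151, 155, 158, 161]
[149, 149, 145, 141, 140, 147, 156, 160, 162, 159, 144, 119, 122, 134, 142, 147, 151, 155, 159, 162]
[147, 144, 137, 140, 149, 161, 167, 170, 173, 172, 159, 132, 124, 133, 141, 147, 151, 156, 158, 162]
[147, 144, 137, 140, 153, 163, 169, 171, 173, 173, 160, 131, 117, 130, 140, 148, 151, 155, 159, 161]
[148, 148, 144, 138, 146, 155, 162, 167, 169, 168, 157, 132, 116, 127, 140, 146, 151, 154, 159, 160]
[148, 149, 147, 144, 141, 140, 145, 148, 152, 151, 141, 122, 116, 130, 140, 146, 151, 155, 158, 161]
[147, 148, 149, 149, 148, 145, 139, 138, 135, 129, 116, 105, 116, 134, 141, 146, 152, 155, 158, 161]
[148, 149, 150, 149, 150, 149, 149, 149, 146, 143, 131, 119, 123, 134, 141, 146, 151, 155, 159, 161]
[146, 148, 149, 149, 148, 149, 148, 148, 147, 146, 139, 128, 126, 133, 139, 145, 152, 156, 159, 161]
[146, 148, 148, 148, 149, 148, 149, 148, 149, 147, 139, 128, 125, 134, 140, 145, 151, 156, 158, 163]
```

Foot joint, ring, clamp and collar agree with the given sizes to about 2 mm. I'll descend over the button, biasing the pads about 2 mm towards the collar.

Call:
step_arm(motion="8.54 -0.3 -0.12 2 0 0 0; 8.54 0 0 3 0 0 0; 8.54 0 0 3 0 0 0; 8.54 0 0 3 0 0 0; 8.54 0 0 1.8 0 0 0; 8.54 0 0 1 0 0 0; 4.5 0 0 0 0 0 0; 4.5 0 0 0 0 0 0; 4.5 0 0 0 0 0 0; 4.5 0 0 0 0 0 0")

```text
time: 2.58
eef_pos: [0.4943, 0.2124, 0.1215]
tool_rot: [0.001, 0.222, 0.975, 0.0]
contact_force: [-0.1, 0.5, 0.3]
gripper_width: 0.528
gripper_force: 0.0
```

```bash
python3 - <<'E'
from h import *
s=bot.get_state();print(s['time'],s['eef_pos'],s['contact_force'],s['gripper_width'])
snap('wrist','w2.png')
E
```

```text
2.575 [0.49430114 0.21240407 0.12150565] [-0.1144387   0.48758431  0.33499137] 0.5280478985484515
```

View pics/w2.png

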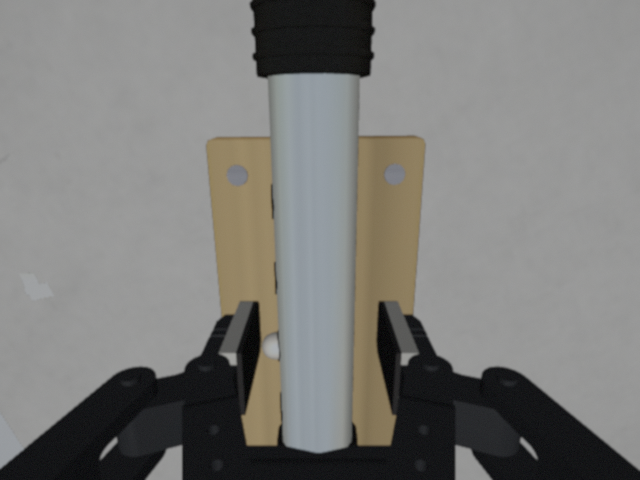

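The wrist view shows the open pads straddling the tube, centred to within about 0.6 mm. The tube spans columns 278–356 and the button dome is at (272,346). I'll check where the pads sit on the button.

```bash
python3 - <<'E'
from h import *
from scipy.spatial.transform import Rotation as Ro
s=bot.get_state();W=cam('wrist');M=Ro.from_quat(s['tool_rot'][[1,2,3,0]]).as_matrix()
T=lambda x,y,z:proj(W,s['eef_pos']+M@np.array([x,y,z])).round(1)
for x in(.011,0,-.011):
    for z in(.042,.051,.066): print(x,z,T(x,-.0225,z),T(x,.0225,z))
p=onz(W,272,346,.07);print('button tool',(M.T@(p-s['eef_pos'])).round(4), 'tube ctr', (M.T@(onz(W,317,345,.083)-s['eef_pos'])).round(4))
E
```

```text
0.011 0.042 [244.6 339. ] [390.5 338.9]
0.011 0.051 [249.2 324.2] [385.9 324.1]
0.011 0.066 [255.8 303.3] [379.4 303.2]
0 0.042 [246.5 369.4] [388.6 369.3]
0 0.051 [250.9 353.1] [384.2 353. ]
0 0.066 [257.2 329.9] [378.  329.9]
-0.011 0.042 [248.3 398.2] [386.8 398.2]
-0.011 0.051 [252.5 380.6] [382.6 380.5]
-0.011 0.066 [258.5 355.4] [376.7 355.4]
button tool [ 0.0025 -0.0153  0.0513] tube ctr [ 0.0112 -0.0002  0.0383]
```

Call:
step_arm(motion="3.8 0 0 0 0 0 0; 3.2 0 0 0 0 0 0; 2.8 0 0 0 0 0 0; 0 0 0 0 0 0 0; 0 0 0 0 0 0 0; 0 0 0 0 0 0 0; 0 0 0 0 0 0 0; 0 0 0 0 0 0 0")

```text
time: 3.62
eef_pos: [0.4936, 0.2121, 0.1208]
tool_rot: [-0.0, 0.222, 0.975, -0.0]
contact_force: [-1.6, -5.2, 1.4]
gripper_width: 0.291
gripper_force: 58.8
```

Call:
step_arm(motion="0 0.1 0 0 0 0 0; 0 0.2 0 0 0 0 0; 0 0.2 0 0 0 0 0; 0 0.2 0 0 0 0 0; 0 0.2 0 0 0 0 0; 0 0 0 0 0 0 0; 0 0 0 0 0 0 0")

```text
time: 4.5
eef_pos: [0.4897, 0.214, 0.1209]
tool_rot: [0.004, 0.223, 0.975, -0.002]
contact_force: [10.9, -12.6, -9.1]
gripper_width: 0.288
gripper_force: 59.4
```

Call:
step_arm(motion="0 0.1 0 0 0 0 0; 0 0.1 0 0 0 0 0; 0 0.1 0 0 0 0 0; 0 0 0 0 0 0 0; 0 0 0 0 0 0 0")

```text
time: 5.12
eef_pos: [0.4856, 0.2159, 0.1209]
tool_rot: [0.003, 0.222, 0.975, -0.001]
contact_force: [5.0, -9.2, -4.2]
gripper_width: 0.293
gripper_force: 60.9
```

```bash
cat > st.py <<'E'
from h import *
import sys
from scipy.spatial.transform import Rotation as Ro
a=np.radians(154.5);d=np.array([np.cos(a),np.sin(a)]);n=np.array([-d[1],d[0]])
g0=np.array([.4936,.2121])
s=bot.get_state();f=s['contact_force']
print('t',s['time'],'tool dx mm',((s['eef_pos'][:2]-g0)@d*1e3).round(2),'dy',((s['eef_pos'][:2]-g0)@n*1e3).round(2),'Fx',(f[:2]@d).round(1),'Fy',(f[:2]@n).round(1),'Fz',f[2].round(1),'grip',s['gripper_force'],s['gripper_width'])
im=snap('wrist','wcur.png');v=cv2.cvtColor(im,cv2.COLOR_RGB2GRAY)[40:140,300:330].mean(1)
r=40+np.argmax(v>90);fr=r-1+(90-v[r-41])/(v[r-40]-v[r-41])
W=cam('wrist');X=onz(W,315,fr,.083);print('foot joint row',fr.round(2),'leg x mm',((X[:2]-g0)@d*1e3).round(2))
E
python3 st.py; python3 - <<'E'
import cv2,numpy as np
v=cv2.imread('pics/w2.png',0)[40:140,300:330].mean(1);r=np.argmax(v>90);print(40+r-1+(90-v[r-1])/(v[r]-v[r-1]))
E
```

```text
t 5.125 tool dx mm 8.91 dy 0.01 Fx -8.5 Fy 6.2 Fz -4.2 grip 60.89758364483714 0.2928762986317159
foot joint row 75.32 leg x mm 95.18
72.73852876911872
```

Call:
step_arm(motion="0 0.1 0 0 0 0 0; 0 0.2 0 0 0 0 0; 0 0.2 0 0 0 0 0; 0 0.2 0 0 0 0 0; 0 0.2 0 0 0 0 0; 0 0.2 0 0 0 0 0; 0 0.1 0 0 0 0 0; 0 0.1 0 0 0 0 0; 0 0 0 0 0 0 0; 0 0 0 0 0 0 0")

```text
time: 6.42
eef_pos: [0.4721, 0.2223, 0.1208]
tool_rot: [0.001, 0.222, 0.975, -0.001]
contact_force: [0.8, -6.3, -1.3]
gripper_width: 0.292
gripper_force: 61.1
```

```bash
python3 st.py
```

```text
t 6.425 tool dx mm 23.75 dy 0.06 Fx -3.4 Fy 5.4 Fz -1.3 grip 61.136808190494776 0.29153701615684
foot joint row 75.12 leg x mm 110.07
```

Call:
step_arm(motion="0 0.05 0 0 0 0 0; 0 0.05 0 0 0 0 0; 0 0.05 0 0 0 0 0; 0 0 0 0 0 0 0; 0 0 0 0 0 0 0")

```text
time: 7.1
eef_pos: [0.4717, 0.2225, 0.1209]
tool_rot: [0.002, 0.222, 0.975, -0.001]
contact_force: [4.1, -8.3, -2.4]
gripper_width: 0.286
gripper_force: 60.9
```

```bash
python3 st.py; python3 -c "
from h import *
a=snap('wrist','q.png')"
```

```text
t 7.1 tool dx mm 24.27 dy 0.02 Fx -7.2 Fy 5.7 Fz -2.4 grip 60.92200756072998 0.28572729664781016
foot joint row 75.25 leg x mm 110.45
```

View pics/wcur.png

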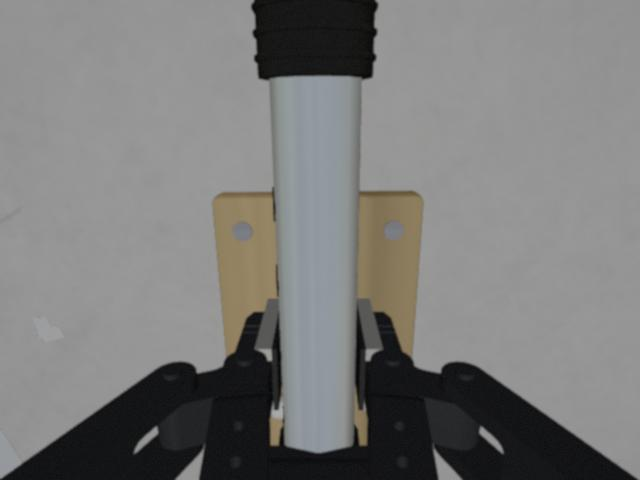

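The wrist view shows the foot joint at row 75, with something pale at (277,410) just behind the left pad. That could be the button emerging, so I'll go on in half-millimetre steps.

Call:
step_arm(motion="0 0.05 0 0 0 0 0; 0 0.05 0 0 0 0 0; 0 0 0 0 0 0 0; 0 0 0 0 0 0 0")

```text
time: 7.7
eef_pos: [0.4712, 0.2227, 0.1209]
tool_rot: [0.003, 0.222, 0.975, -0.001]
contact_force: [4.5, -9.7, -4.9]
gripper_width: 0.294
gripper_force: 60.8
```

```bash
python3 st.py; python3 - <<'E'
from h import *
L=[]
for f in('pics/w2.png','pics/q.png','pics/wcur.png'): L.append(cv2.resize(cv2.imread(f)[330:450,240:390],None,fx=2.6,fy=3.3,interpolation=cv2.INTER_CUBIC))
side=snap('side','side1.png');sc=snap('scene','scene1.png')
g=lambda im,y,x:cv2.resize(cv2.imread(im)[y:y+40,x:x+80],(395,198),interpolation=cv2.INTER_CUBIC)
cv2.imwrite('pics/c1.png',np.vstack([np.hstack(L[1:])[:, :780],cv2.resize(np.hstack([g('pics/side1.png',170,265),g('pics/scene1.png',190,200)]),(780,198))]))
E
```

```text
t 7.7 tool dx mm 24.79 dy 0.03 Fx -8.2 Fy 6.8 Fz -4.9 grip 60.80938842147589 0.29352800401502127
foot joint row 75.32 leg x mm 110.92
```

View pics/c1.png

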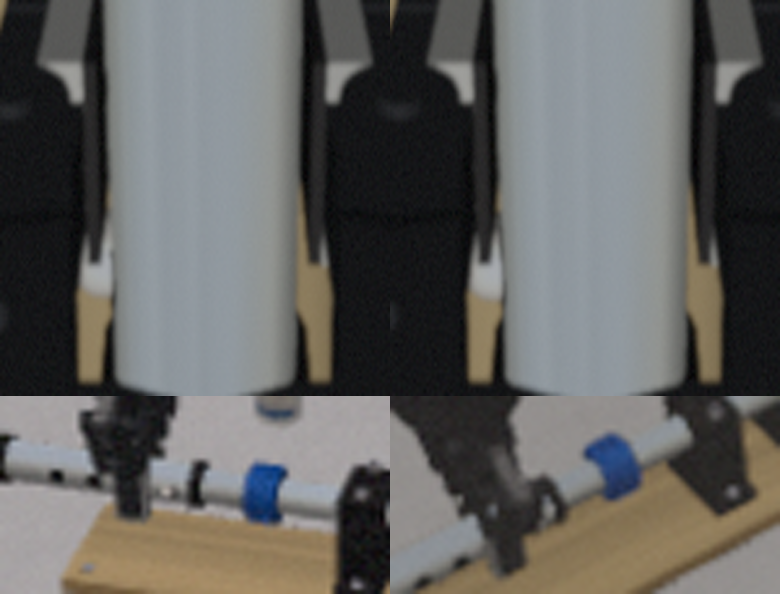

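The crop shows the button dome standing out between the left finger and the mouth ring. The side crop shows it too, near (165,490). It has popped, so I'll relax the pull, open and go to the collar.

Call:
step_arm(motion="0 -0.1 0 0 0 0 0; 0 -0.1 0 0 0 0 0; 4 0 0 0 0 0 0; 6 0 0 0 0 0 0; 8.5 0 0 0 0 0 0; 8.5 0 0 0 0 0 0; 8.5 0 0 0 0 0 0; 8.5 -1 0 0 0 0 0; 8.5 -2 0 0 0 0 0; 8.5 -2 0 0 0 0 0; 8.5 -2 0 0 0 0 0; 8.5 -1.2 0 0 0 0 0; 5.5 0 0 0 0 0 0; 5.5 0 0 0 0 0 0; 5.5 0 0 0 0 0 0")

```text
time: 9.72
eef_pos: [0.5441, 0.1881, 0.1208]
tool_rot: [-0.0, 0.221, 0.975, -0.0]
contact_force: [-0.5, 0.8, 0.5]
gripper_width: 0.645
gripper_force: 0.0
```

```bash
python3 st.py; cat >> h.py <<'E'
def collar():
    from scipy.spatial.transform import Rotation as Ro
    s=bot.get_state();W=cam('wrist');M=Ro.from_quat(s['tool_rot'][[1,2,3,0]]).as_matrix()
    return s,W,M
E
python3 - <<'E'
from h import *
s,W,M=collar();T=lambda x,y,z:proj(W,s['eef_pos']+M@np.array([x,y,z])).round(1)
im=cv2.imread('pics/wcur.png');hsv=cv2.cvtColor(im,cv2.COLOR_BGR2HSV);m=cv2.inRange(hsv,(100,130,30),(125,255,255));y,x=np.where(m);print(y.min(),y.max(),x.min(),x.max())
for tx in(.02,.011,0,-.011): print(tx,T(tx,0,s['eef_pos'][2]-.088))
print([(r,int(hsv[r,317,2])) for r in range(150,440,6)])
E
```

```text
t 9.725 tool dx mm -55.89 dy -0.11 Fx 0.8 Fy -0.5 Fz 0.5 grip 0.0 0.6454640375075242
foot joint row 109.68 leg x mm 22.5
315 415 264 372
0.02 [317.6 328.5]
0.011 [317.6 356.2]
0 [317.6 388.3]
-0.011 [317.6 418.6]
[(150, 170), (156, 170), (162, 170), (168, 170), (174, 169), (180, 170), (186, 169), (192, 170), (198, 169), (204, 169), (210, 169), (216, 170), (222, 169), (228, 169), (234, 169), (240, 28), (246, 31), (252, 29), (258, 27), (264, 134), (270, 170), (276, 170), (282, 169), (288, 171), (294, 170), (300, 170), (306, 170), (312, 171), (318, 170), (324, 171), (330, 170), (336, 171), (342, 171), (348, 92), (354, 117), (360, 128), (366, 153), (372, 149), (378, 154), (384, 155), (390, 155), (396, 154), (402, 154), (408, 154), (414, 153), (420, 171), (426, 171), (432, 171), (438, 171)]
```

View pics/wcur.png

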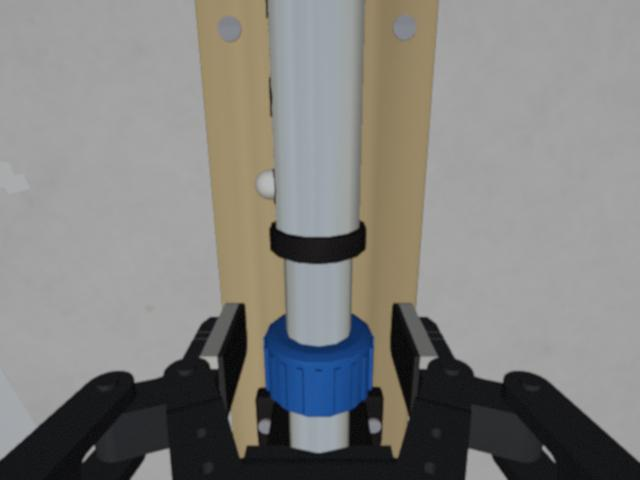

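The wrist view shows the button fully out at (266,184), the mouth ring at rows 237–263, and the collar centred between the pads at rows 315–415. I'll grip the collar.

Call:
step_arm(motion="4.2 0 0 0 0 0 0; 3.8 0 0 0 0 0 0; 0 0 0 0 0 0 0; 0 0 0 0 0 0 0; 0 0 0 0 0 0 0; 0 0 0 0 0 0 0")

```text
time: 10.52
eef_pos: [0.5447, 0.1879, 0.1212]
tool_rot: [-0.0, 0.221, 0.975, 0.0]
contact_force: [-2.9, -0.4, 5.3]
gripper_width: 0.406
gripper_force: 59.7
```

```bash
cat > gap.py <<'E'
from h import *
import runpy
a=np.radians(154.5);d=np.array([np.cos(a),np.sin(a)])
runpy.run_path('st.py')
W=cam('wrist');v=cv2.cvtColor(cv2.imread('pics/wcur.png'),cv2.COLOR_BGR2HSV)[:,312:324]
V=v[...,2].mean(1);Sx=v[...,1].mean(1)
dark=np.where(V[150:]<70)[0]+150;blue=np.where(Sx[150:]>130)[0]+150
print('ring rows',dark.min() if len(dark) else None,dark.max() if len(dark) else None,'blue',blue.min(),blue.max())
if len(dark): r=onz(W,317,dark[dark<blue.min()+1].max()+.5,.085);c=onz(W,317,blue.max()+.5,.088);print('gap mm',((r-c)[:2]@d*1e3-22).round(1))
E
python3 gap.py
```

```text
t 10.525 tool dx mm -56.49 dy -0.16 Fx 2.4 Fy 1.6 Fz 5.3 grip 59.693643450737 0.40586619965496523
foot joint row 111.87 leg x mm 21.42
ring rows 235 479 blue 345 412
gap mm 26.1
```

Call:
step_arm(motion="0 0.2 0 0 0 0 0; 0 0.3 0 0 0 0 0; 0 0.4 0 0 0 0 0; 0 0.4 0 0 0 0 0; 0 0.4 0 0 0 0 0; 0 0.3 0 0 0 0 0; 0 0.2 0 0 0 0 0; 0 0 0 0 0 0 0; 0 0 0 0 0 0 0")

```text
time: 11.7
eef_pos: [0.525, 0.1972, 0.1212]
tool_rot: [0.0, 0.222, 0.975, -0.0]
contact_force: [1.0, -4.8, 5.2]
gripper_width: 0.405
gripper_force: 59.7
```

```bash
python3 gap.py
```

```text
t 11.7 tool dx mm -34.78 dy -0.11 Fx -3.0 Fy 3.9 Fz 5.2 grip 59.741477966308594 0.4049801413311551
foot joint row 113.59 leg x mm 42.71
ring rows 306 479 blue 345 413
gap mm 5.5
```

Call:
step_arm(motion="0 0.1 0 0 0 0 0; 0 0.1 0 0 0 0 0; 0 0.1 0 0 0 0 0; 0 0.1 0 0 0 0 0; 0 0 0 0 0 0 0; 0 0 0 0 0 0 0")

```text
time: 12.5
eef_pos: [0.5216, 0.1988, 0.1212]
tool_rot: [0.0, 0.222, 0.975, -0.0]
contact_force: [2.5, -4.3, 5.5]
gripper_width: 0.402
gripper_force: 59.7
```

```bash
python3 gap.py
```

```text
t 12.5 tool dx mm -31.02 dy -0.08 Fx -4.1 Fy 2.8 Fz 5.5 grip 59.72145080566406 0.40187615338361127
foot joint row 93.02 leg x mm 51.28
ring rows 317 479 blue 345 413
gap mm 1.8
```

Call:
step_arm(motion="0 0.1 0 0 0 0 0; 0 0.1 0 0 0 0 0; 0 0 0 0 0 0 0")

```text
time: 12.92
eef_pos: [0.5198, 0.1997, 0.1212]
tool_rot: [0.0, 0.222, 0.975, -0.0]
contact_force: [2.1, -5.6, 4.8]
gripper_width: 0.406
gripper_force: 59.7
```

Call:
step_arm(motion="0 0.1 0 0 0 0 0; 0 0.1 0 0 0 0 0; 0 0 0 0 0 0 0")

```text
time: 13.3
eef_pos: [0.5192, 0.2, 0.1212]
tool_rot: [0.002, 0.222, 0.975, -0.001]
contact_force: [5.4, -6.8, 2.1]
gripper_width: 0.406
gripper_force: 59.6
```

```bash
python3 gap.py
```

```text
t 13.3 tool dx mm -28.31 dy -0.06 Fx -7.8 Fy 3.8 Fz 2.1 grip 59.57214653491974 0.4060257123416476
foot joint row 100.11 leg x mm 52.22
ring rows 325 479 blue 348 413
gap mm -1.2
```

Call:
step_arm(motion="0 0.1 0 0 0 0 0; 0 0.1 0 0 0 0 0; 0 0 0 0 0 0 0; 0 0 0 0 0 0 0")

```text
time: 13.85
eef_pos: [0.5189, 0.2002, 0.1213]
tool_rot: [0.003, 0.222, 0.975, -0.001]
contact_force: [9.2, -9.9, -1.7]
gripper_width: 0.405
gripper_force: 59.8
```

```bash
python3 gap.py
```

```text
t 13.85 tool dx mm -28.01 dy -0.15 Fx -12.6 Fy 5.0 Fz -1.7 grip 59.83607769012451 0.40498401298223224
foot joint row 110.4 leg x mm 50.04
ring rows 325 479 blue 348 413
gap mm -1.1
```

Call:
step_arm(motion="0 0.1 0 0 0 0 0; 0 0.1 0 0 0 0 0; 0 0.05 0 0 0 0 0; 0 0 0 0 0 0 0; 0 0 0 0 0 0 0")

```text
time: 14.52
eef_pos: [0.5175, 0.2009, 0.1213]
tool_rot: [0.004, 0.223, 0.975, -0.002]
contact_force: [11.9, -9.9, -2.9]
gripper_width: 0.402
gripper_force: 60.0
```

```bash
python3 gap.py
```

```text
t 14.525 tool dx mm -26.38 dy -0.14 Fx -15.0 Fy 3.9 Fz -2.9 grip 59.95987057685852 0.401611227870102
foot joint row 100.2 leg x mm 53.94
ring rows 325 479 blue 348 413
gap mm -1.1
```

Call:
step_arm(motion="0 0.1 0 0 0 0 0; 0 0.05 0 0 0 0 0; 0 0 0 0 0 0 0; 0 0 0 0 0 0 0; 0 0 0 0 0 0 0")

```text
time: 15.2
eef_pos: [0.5171, 0.2011, 0.1213]
tool_rot: [0.005, 0.223, 0.975, -0.002]
contact_force: [14.5, -11.7, -5.5]
gripper_width: 0.406
gripper_force: 60.2
```

```bash
python3 gap.py
```

```text
t 15.2 tool dx mm -25.97 dy -0.15 Fx -18.1 Fy 4.3 Fz -5.5 grip 60.20653009414673 0.40636798889004205
foot joint row 110.27 leg x mm 51.92
ring rows 326 479 blue 348 413
gap mm -1.1
```

Call:
step_arm(motion="0 0.05 0 0 0 0 0; 0 0 0 0 0 0 0; 0 0 0 0 0 0 0; 0 0 0 0 0 0 0")

```text
time: 15.75
eef_pos: [0.517, 0.2011, 0.1213]
tool_rot: [0.006, 0.223, 0.975, -0.002]
contact_force: [14.5, -12.1, -5.7]
gripper_width: 0.403
gripper_force: 60.3
```

Call:
step_arm(motion="0 -0.1 0 0 0 0 0; 0 -0.1 0 0 0 0 0; 0 -0.05 0 0 0 0 0; 0 0 0 0 0 0 0; 0 0 0 0 0 0 0")

```text
time: 16.38
eef_pos: [0.5172, 0.201, 0.1213]
tool_rot: [0.003, 0.222, 0.975, -0.001]
contact_force: [10.2, -9.2, -1.1]
gripper_width: 0.409
gripper_force: 60.7
```

Call:
step_arm(motion="0 -0.1 0 0 0 0 0; 4.5 0 0 0 0 0 0; 6 0 0 0 0 0 0; 8.5 0 0 0 0 0 0; 8.5 0 0 0 0 0 0; 8.5 0 0 0 0 0 0; 8.5 0 0 -3 0 0 0; 8.5 0 0 -4 0 0 0; 8.5 0 0 -4 0 0 0; 8.5 0 0 -3 0 0 0; 8.5 0 0 0 0 0 0; 8.5 0 0 0 0 0 0")

```text
time: 17.88
eef_pos: [0.5147, 0.202, 0.26]
tool_rot: [-0.001, 0.222, 0.975, -0.0]
contact_force: [0.9, 0.1, 0.1]
gripper_width: 1.002
gripper_force: 0.0
```

```bash
python3 st.py; python3 - <<'E'
from h import *
a=cv2.imread('pics/wcur.png')[130:330,220:420];cv2.imwrite('pics/c2.png',cv2.resize(a,None,fx=3,fy=3,interpolation=cv2.INTER_CUBIC))
E
```

```text
t 17.875 tool dx mm -23.34 dy 0.0 Fx -0.8 Fy -0.4 Fz 0.1 grip 0.0 1.001618304867858
foot joint row 148.18 leg x mm 32.91
```

View pics/c2.png

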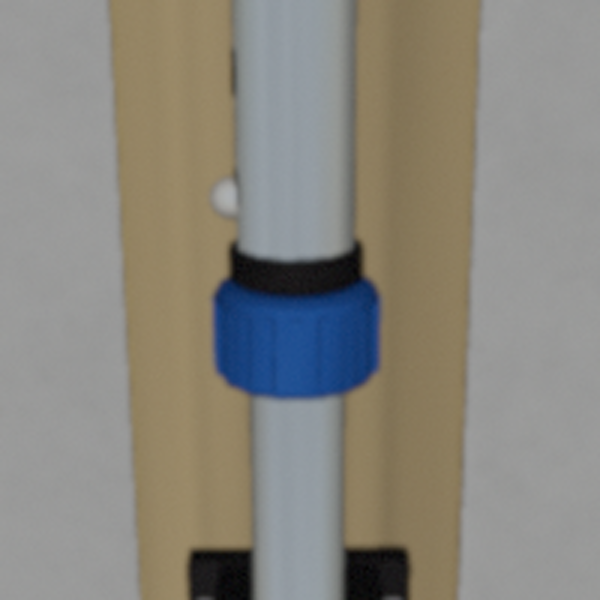

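The crop shows the button fully out at (225,197) and the collar seated against the black ring at row 285 with no gap. The robot is clear, so I'll hand in.

```bash
python3 -c "
from workcell import bot
print(bot.job_done())"
```

```text
the job is handed in; nothing more can be done
None
```

The leg is one hole longer with its button fully out, the collar was pressed home with about 14 N and sits against the end ring, the robot is clear, and the job was handed in at about 18 s; no verdict was returned.

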